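Lock the food canister, close it with its double lid, lift off the outer lid

TASK

At the staff meal table, first turn the canister's lock collar clockwise (seen from above) until its lever stands at the locked mark. Then pick up the nested pair of lids together (the knob carries both) and lower it onto the canister until the inner lid is fully home, without dropping it. Finally lift the outer lid alone until all of it is well above the knob, leaving the inner lid seated and the collar locked, and finish while still holding the outer lid level and still up there; do not disturb the cup, bowl or carton.

Things in the scene. Friction and masses are not known exactly. Their poses are not given: they have to be found in the camera images.
- collar (a joint): angle (rad) of the lock collar, a black ribbed ring (138 mm across, top 20 mm over the table) turning about the canister's upright axis. Grows clockwise seen from above; starts unlocked between 0 and 0.35; its lever meets the locked mark at 1.00; a stop lies at 1.06. It stays where left; turning takes about 1.5 N at the post.
- collar_post (a point): centre of the top of the upright round post on the collar's lever, 58 mm over the table, 105 mm from the canister's axis, turning with the collar. The post is 16 mm across and free from 17 mm to 58 mm over the table; it is the thing to grasp or push.
- lock_mark (a point): top of the locked mark, a low grey stub (18 mm wide, 12 mm high) at the end of a flat tongue that points outward from the grey base, 130 mm from the canister's axis. Locked means the lever points straight at it.
- tin_rim (a point): centre of the canister's open mouth, at rim height, 75 mm over the table, on the canister's upright axis. The steel canister is 96 mm across outside, 90 mm inside, fixed to its round grey base (156 mm across, 6 mm high).
- inner_lid: round plug lid, 160 g, at first on the table under the outer lid; origin: centre of its underside, z up. Plug 84 mm across (lowest 4 mm: 80), 0-14 mm up; flange 102 mm across, 14-19 mm up, rests on the canister's rim when home (origin then 14 mm below the rim). Stem 16 mm across up to 61 mm; black knob 24 mm across, 61-88 mm up.
- outer_lid: bare aluminium round lid, 100 g; origin: centre of its skirt's lower edge, z up. Skirt 114 mm across (108 inside), 0-8 mm up; top plate 8-12 mm, hole 38 mm; round neck 46 mm across (38 inside), 12-46 mm up. Lies loose on the inner lid's flange, origin 11 mm above the inner lid's; the knob stands 31 mm out of the neck. Lifting the knob carries both lids, lifting the neck the outer alone.
- cup: bystander: paper cup, 84 mm across at the rim, 105 mm high; origin under its centre
- bowl: bystander: black takeaway bowl, 170 mm across, 60 mm high; origin under its centre
- carton: bystander: closed cardboard carton, 200 x 200 x 75 mm; origin under its centre

How it is judged:
By the outcome, as a careful person would: the job done as asked, in the order asked, and still so for the second after the job is handed in, while the arm keeps its last pose, push and grip.
It also fails if it takes over 67 s, if anything falls off the work surface, if the arm or the gripper's body presses on something with over 40 N, if the wrist force passes 120 N, or if a joint passes its speed limit or range.

ROBOT

A 6-joint arm with a two-finger parallel gripper is mounted at the origin on the work surface. World frame = base frame: x ahead of the robot, y to its left, z up, the work surface at z = 0. Lengths are in m, angles in rad, forces in N, time in s.
With the tool pointing down it reaches from about 0.375 to 0.9 m from the base axis. Payload 3.1 kg.
Tool frame: the origin (TCP) lies between the finger pads; the fingertips stand 11 mm ahead of it and the grasp point (between the pads) lies 8 mm behind it; z points along the fingers, y is the direction in which the jaws open and shut (so a half turn about z gives the same grasp; the last joint's range is limited). The gripper opens to 85 mm and grips with 20 to 120 N. Pads are 22 mm wide; open, the fingers measure 114 mm over their backs; the gripper's body (76 mm by 85 mm) begins 54 mm behind the grasp point. The pads swing forward as they close: fully open they stand 13 mm farther back than shut.
Start: joints at [-1.393, 0.527, 1.433, -0, 1.181, -0.178], TCP at [0.218, -0.586, 0.242] pointing down, gripper open.
Joint ranges: [-3.08, 3.08], [-0.75, 2.2], [0.22, 2.44], [-1.43, 4.57], [0, 2.65], [-2.85, 2.85]. Speed limits (rad/s): [2.79, 2.79, 3.14, 3.14, 3.14, 3.14].

INTERFACE

Orientations are given as a unit quaternion [x, y, z, w].
In Python, from station import manip gives the robot as it stands. The module is installed in compiled form; this text tells all that it offers.
- The arm moves only by the tool arm_command, never from a script. Its argument "rows" is a list of rows, each a list of 3 entries, a list of its own where there are three numbers: the shift along the world's x, y, z in mm, then the turn about the world's z in rad, then the closure, from -1 (fully open) to 1 (shut), so that 0 is half open. A call has 1 to 12 rows; each row shifts and turns the commanded pose from where the row before left it; what a row does not reach is not made up. A row lasts 1/8 s, in which the tool goes at most 62.5 mm and 10.7 degrees, less where a joint would pass 70% of its speed; a pose out of reach is approached as far as the arm can. A call with a gripper value outside its range is refused whole. The fingers move at their own pace and stop on an object; "squeeze" is the grip in N (left out, the last holds). Time passes only in rows, so rows that do not move let the fingers close. It gives the time, the measured TCP pose, the force and the opening at its end, in the units of the state.
- manip.sense(): the state, without advancing time (a new reading comes with each control period).
- manip.snapshot(name): name is "side" or "top" or "wrist"; returns the picture (420x560x3 uint8, blue, green, red); there is no depth.
- manip.get_calibration(name): a dict with "fovy" (degrees; the focal length in pixels is half the picture's height over the tangent of half this angle, whatever the lens; pixels are square), "cx", "cy" (the principal point, pixels), "k1" (the pictures are not rectified: a ray, as slopes to the right and down, at radius r is drawn at 1 + k1 r^2 times it, then the intrinsics apply), "R" (3x3) and "t" (3): a world point X has camera coordinates R X + t. Camera axes: x right, y down, z forward; pixel columns grow to the right and rows downward; lengths in m; the calibration is good to about 2 mm. A picture is of the moment at which its call begins: read the wrist's pose just before it. get_calibration takes no time and is no camera call; for the wrist camera it gives the pose at the moment of the call.
- manip.sign_off(): hands the job in, once; it reports no verdict.
The state is a dict: "t": time; "q": joint angles; "qd": joint speeds; "tau": joint torques, N m; "tcp_pos": TCP position; "tool_rot": TCP orientation; "force": force on the tool from outside, world axes, zero at the start; "ft_torque": the same for the moment, N m; "finger_gap": opening from 0.0 (shut) to 1.0 (fully open).
Only numpy, scipy, OpenCV 4.12 (cv2) and the standard library are available. Lean on these libraries where they do the work, as an engineer would, in place of code of your own. Each camera call takes 0.05 s, during which the arm holds its last target.

## Working session

There is one attempt and no reset: what is moved stays moved. The work goes in short steps, Python scripts to look and compute and a tool call to move; the robot and the scene stay as the last step left them, time stands still between calls to the robot, and variables do not carry over. Pictures are saved under pics/ and viewed, and the job is handed in when it is done.

Besides the shell and the picture viewer there is one more tool, called after "Call:" by a JSON object that holds its "method" and its "body". arm_command: Moves the arm, as the interface text tells. Its arguments: {"type":"object","properties":{"rows":{"type":"array","items":{"type":"array"}},"squeeze":{"type":"number"}},"required":["rows"]}

```bash
mkdir -p pics; cat > h.py <<'E'
import numpy as np, cv2
from station import manip
def shot(n,f):
    c=manip.get_calibration(n); im=manip.snapshot(n); cv2.imwrite('pics/'+f,im); np.save('pics/'+f+'.npy',c,allow_pickle=True); return im,c
def load(f): return cv2.imread('pics/'+f), np.load('pics/'+f+'.npy',allow_pickle=True).item()
def K(c):
    f=210/np.tan(np.radians(c['fovy'])/2); return np.array([[f,0,c['cx']],[0,f,c['cy']],[0,0,1]])
def ray(c,u,v):
    p=cv2.undistortPoints(np.array([[[u,v]]],float),K(c),np.array([c['k1'],0,0,0.]))[0,0]
    R=np.array(c['R']);t=np.array(c['t']); return -R.T@t, R.T@np.array([p[0],p[1],1])
def onz(c,u,v,z):
    o,d=ray(c,u,v); return o+d*(z-o[2])/d[2]
def proj(c,X):
    R=np.array(c['R']);t=np.array(c['t']); return cv2.projectPoints(np.array([X],float),cv2.Rodrigues(R)[0],t,K(c),np.array([c['k1'],0,0,0.]))[0][0,0]
E
python3 - <<'E'
from h import *
s=manip.sense(); print({k:np.round(v,3) for k,v in s.items()})
for n in('side','top','wrist'):
    im,c=shot(n,n+'0.png'); print(n,c['fovy'],c['k1'],c['cx'],c['cy'],np.round(-np.array(c['R']).T@np.array(c['t']),3))
E
```

```text
{'t': np.float64(0.0), 'q': array([-1.393,  0.528,  1.434,  0.   ,  1.181, -0.179]), 'qd': array([ 0.001, -0.   , -0.001,  0.   , -0.001, -0.   ]), 'tau': array([ 0.0000e+00, -4.4235e+01, -1.7802e+01, -0.0000e+00,  8.0000e-03,
       -0.0000e+00]), 'tcp_pos': array([ 0.218, -0.585,  0.241]), 'tool_rot': array([ 0.984,  0.177,  0.   , -0.001]), 'force': array([0.676, 0.543, 0.137]), 'ft_torque': array([-0.03 , -0.008, -0.002]), 'finger_gap': np.float64(0.999)}
side 55.703950185912724 -0.05647542652998372 278.3267892320942 208.00400198123606 [0.24  1.012 0.683]
top 55.99697749028636 0.02188224658173499 280.7300586552852 212.58858563286856 [ 0.399 -0.008  1.151]
wrist 71.26961753120169 -0.05036344967912026 276.0531285202222 212.82710655105444 [ 0.294 -0.557  0.373]
```

View pics/side0.png

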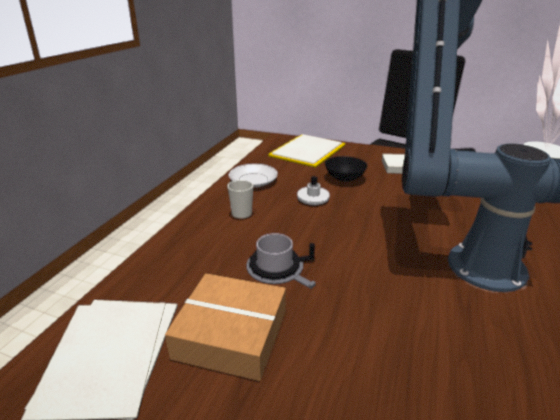

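View pics/top0.png

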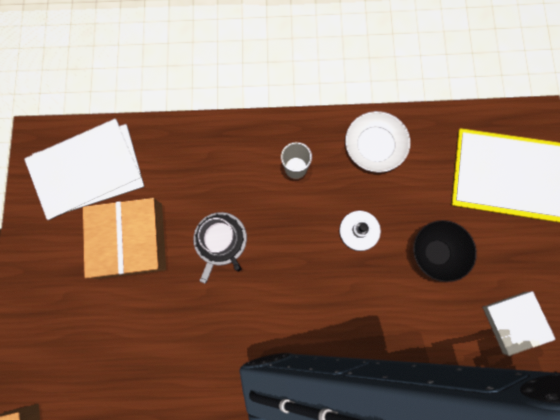

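View pics/wrist0.png

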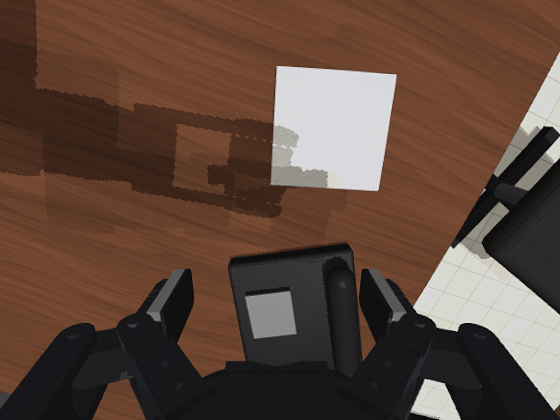

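The top view shows the canister near (219,238), with the grey tongue toward (206,278) and the black post at (237,267). The lids are near (361,230), the bowl at (444,251), the cup at (296,160) and the carton at (121,238). I'll zoom in next.

```bash
python3 - <<'E'
from h import *
im,c=load('top0.png')
a=cv2.resize(im[195:300,170:270],None,fx=5.5,fy=5.5,interpolation=cv2.INTER_CUBIC)
cv2.imwrite('pics/z1.png',a)
a=cv2.resize(im[200:265,325:400],None,fx=7,fy=7,interpolation=cv2.INTER_CUBIC)
cv2.imwrite('pics/z2.png',a)
im,c2=load('side0.png')
a=cv2.resize(im[170:300,230:350],None,fx=4.5,fy=4.5,interpolation=cv2.INTER_CUBIC)
cv2.imwrite('pics/z3.png',a)
for n,u,v,z in(('can',219,238,.075),('post',237,267,.058),('mark',206,278,.012),('knob',362,229,.088),('lid',360,230,.023),('bowl',444,251,.06),('cup',296,160,.1),('carton',121,238,.075)): print(n,np.round(onz(c,u,v,z),3))
E
```

```text
can [0.547 0.185 0.075]
post [0.467 0.138 0.058]
mark [0.442 0.233 0.012]
knob [ 0.557 -0.205  0.088]
lid [ 0.564 -0.212  0.023]
bowl [ 0.494 -0.428  0.06 ]
cup [ 0.755 -0.034  0.1  ]
carton [0.556 0.456 0.075]
```

View pics/z1.png

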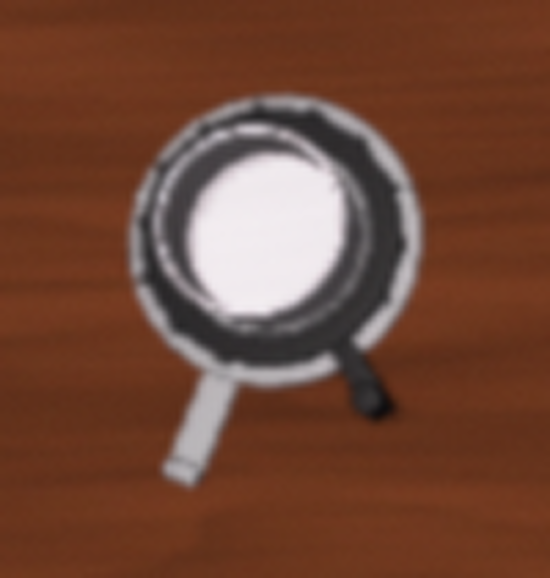

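View pics/z2.png

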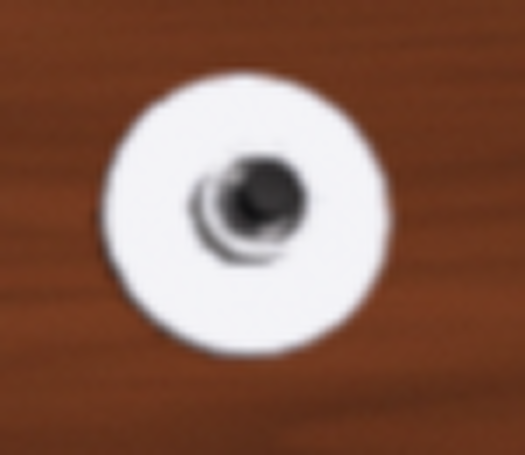

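View pics/z3.png

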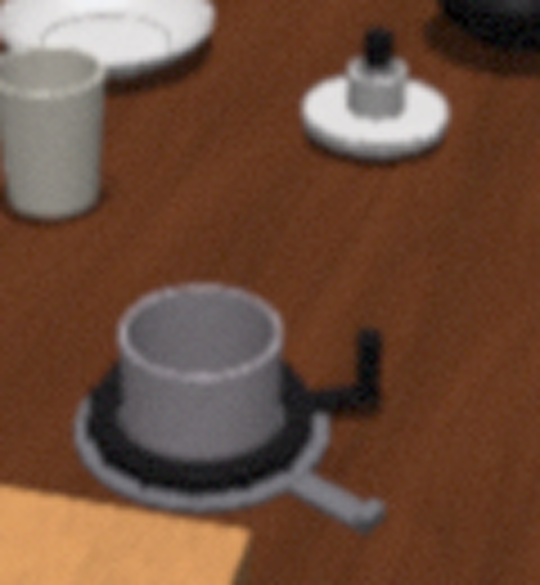

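```bash
python3 - <<'E'
from h import *
im,c=load('top0.png')
hsv=cv2.cvtColor(im,cv2.COLOR_BGR2HSV)
# base+collar+can = non-brown (low sat) blob
m=(hsv[...,1]<90).astype(np.uint8); 
w=np.zeros_like(m); w[195:300,170:270]=m[195:300,170:270]
core=cv2.morphologyEx(w,cv2.MORPH_OPEN,cv2.getStructuringElement(2,(21,21)))
n,l,st,ce=cv2.connectedComponentsWithStats(core); i=1+np.argmax(st[1:,4])
cn=max(cv2.findContours((l==i).astype(np.uint8),0,1)[0],key=cv2.contourArea)
P=np.array([onz(c,u,v,.006)[:2] for u,v in cn[:,0]]); (x,y),r=cv2.minEnclosingCircle(P.astype(np.float32))
from scipy.optimize import least_squares
f=lambda p,Q:np.hypot(Q[:,0]-p[0],Q[:,1]-p[1])-p[2]
s=least_squares(f,[x,y,r],args=(P,),loss='soft_l1',f_scale=.001); print('base',s.x.round(4))
can=s.x[:2]
for n_,u,v,z in(('mark',170+180/5.5,195+469/5.5,.012),('post',170+373/5.5,195+402/5.5,.058)):
    p=onz(c,u,v,z)[:2]; d=p-can; print(n_,p.round(4),np.hypot(*d).round(4),np.degrees(np.arctan2(d[1],d[0])).round(1))
w[:]=0; w[200:265,325:400]=(hsv[200:265,325:400,1]<90)
w=cv2.morphologyEx(w,cv2.MORPH_CLOSE,np.ones((9,9)))
cn=max(cv2.findContours(w,0,1)[0],key=cv2.contourArea)
P=np.array([onz(c,u,v,.019)[:2] for u,v in cn[:,0]])
s=least_squares(f,[.56,-.21,.05],args=(P,),loss='soft_l1',f_scale=.001); print('lid',s.x.round(4))
print('knob',onz(c,325+275/7,200+185/7,.088))
E
```

```text
base [0.5563 0.196  0.0777]
mark [0.4356 0.2428] 0.1294 158.8
post [0.4643 0.1362] 0.1097 -147.0
lid [ 0.565  -0.2112  0.0586]
knob [ 0.56425123 -0.21210034  0.088     ]
```

The base circle fit gives the canister axis at about (0.556, 0.196). The lids are at about (0.565, -0.211). I'm moving to a wrist view of the post and canister.

Call:
{"method": "arm_command", "body": {"rows": [[[35,50,0],0.015,-1],[[35,50,0],0.015,-1],[[35,50,0],0.015,-1],[[35,50,0],0.015,-1],[[35,50,0],0.015,-1],[[35,50,0],0.015,-1],[[0,60,0],0.015,-1],[[0,60,0],0.015,-1],[[0,60,0],0.015,-1],[[0,60,0],0.015,-1],[[0,60,0],0.015,-1],[[0,60,0],0.015,-1]]}}

```text
t: 1.65
tcp_pos: [0.4281, 0.0762, 0.2424]
tool_rot: [0.964, 0.265, 0.0, 0.0]
force: [0.5, -0.7, 0.2]
finger_gap: 0.997
```

```bash
python3 - <<'E'
from h import *
s=manip.sense(); print(s['t'],s['tcp_pos'].round(4),s['q'].round(3),s['qd'].round(2))
shot('wrist','w1.png')
E
```

```text
1.65 [0.4281 0.0762 0.2424] [-0.082  0.272  1.888  0.     0.981  0.952] [ 1.14  0.08 -0.13 -0.    0.03  1.01]
```

View pics/w1.png

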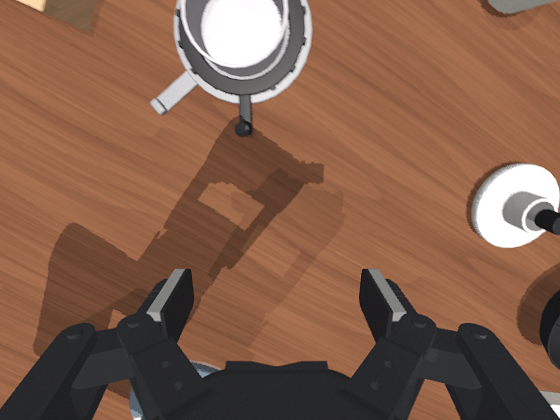

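The wrist view shows the post top near (243,128), the mark near (157,107) and the canister at the top edge. I'll measure these.

```bash
python3 - <<'E'
from h import *
im,c=load('w1.png')
cv2.imwrite('pics/z4.png',cv2.resize(im[0:150,130:330],None,fx=4,fy=4,interpolation=cv2.INTER_CUBIC))
can=np.array([.5563,.196])
for n,u,v,z in(('post',243,128,.058),('mark',157,106,.012)):
    p=onz(c,u,v,z)[:2]; print(n,p.round(4))
for X in ([*can,.075],[*can,.006]): print(proj(c,X))
E
```

```text
post [0.4692 0.1404]
mark [0.436  0.2437]
[233.79275396  10.50963242]
[242.16976539  31.35831211]
```

View pics/z4.png

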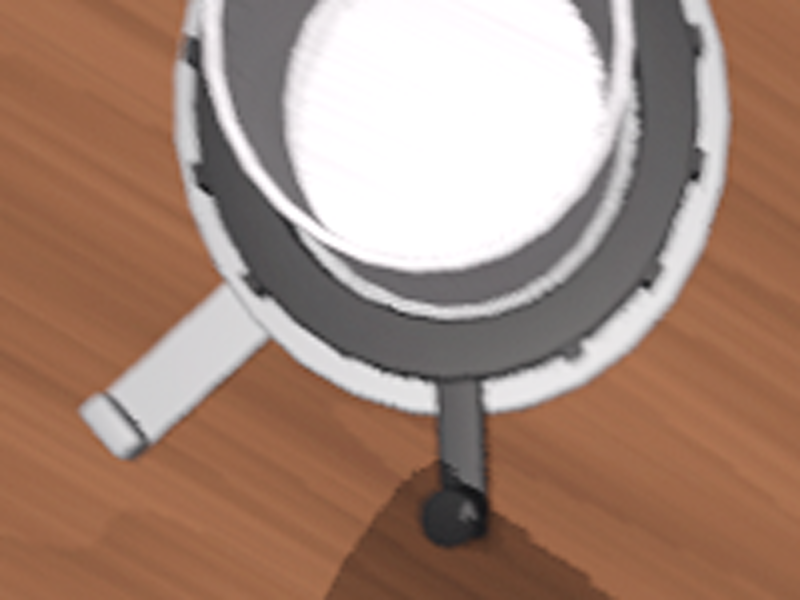

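Call:
{"method": "arm_command", "body": {"rows": [[[20,33,0],0.03,-1],[[20,33,-20],0,-1],[[0,0,-45],0,-1],[[0,0,-45],0,-1],[[0,0,-45],0,-1],[[0,0,-25],0,-1],[[0,0,-20],0,-1],[[0,0,0],0,-1],[[0,0,0],0,-1]], "squeeze": 20}}

```text
t: 2.82
tcp_pos: [0.4687, 0.1403, 0.0427]
tool_rot: [0.96, 0.28, 0.0, 0.0]
force: [0.5, -0.3, 0.6]
finger_gap: 0.998
```

```bash
python3 - <<'E'
from h import *
s=manip.sense(); print(s['t'],s['tcp_pos'].round(4),s['q'].round(3),s['force'])
shot('wrist','w2.png')
E
```

```text
2.825 [0.4687 0.1403 0.0427] [0.062 0.699 1.917 0.    0.526 1.066] [ 0.53749958 -0.25788359  0.56163515]
```

View pics/w2.png

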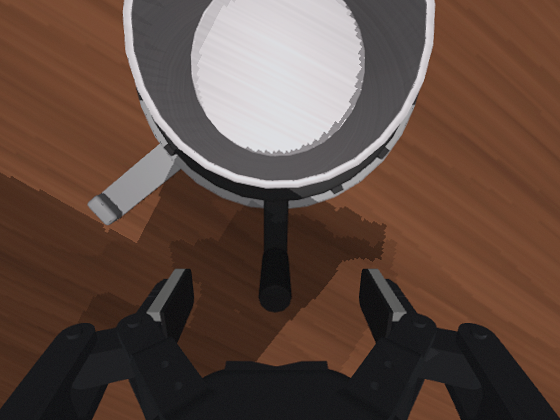

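The post at (275,298) is centred between the pads. I'm using this view to refine the canister axis from its rim, then closing.

```bash
python3 - <<'E'
from h import *
from scipy.optimize import least_squares
im,c=load('w2.png')
g=cv2.cvtColor(im,cv2.COLOR_BGR2GRAY)
can=np.array([.5563,.196])
# radial scan for bright rim peak at z=.075
P=[]
for a in np.radians(np.arange(0,360,3)):
    rs=np.arange(.040,.053,.0003); v=[]
    uv=[proj(c,[can[0]+r*np.cos(a),can[1]+r*np.sin(a),.075]) for r in rs]
    if not all(2<u<557 and 2<w<417 for u,w in uv): continue
    v=np.array([g[int(round(w)),int(round(u))] for u,w in uv],float); v=cv2.GaussianBlur(v[None].astype(np.float32),(9,1),0)[0]
    k=v.argmax(); 
    if v[k]>150 and 3<k<len(rs)-4: P.append([can[0]+rs[k]*np.cos(a),can[1]+rs[k]*np.sin(a)])
P=np.array(P); print(len(P))
s=least_squares(lambda p:np.hypot(P[:,0]-p[0],P[:,1]-p[1])-p[2],[*can,.0465],loss='soft_l1',f_scale=.001); print(s.x.round(4),np.abs(s.fun).mean())
s=least_squares(lambda p:np.hypot(P[:,0]-p[0],P[:,1]-p[1])-.0465,can,loss='soft_l1',f_scale=.001); print(s.x.round(4))
for n,u,v,z in(('post',274,299,.058),('mark',105,210,.012)): 
    p=onz(c,u,v,z)[:2]; d=p-s.x;print(n,p.round(4),np.hypot(*d),np.degrees(np.arctan2(d[1],d[0])))
E
```

```text
67
[0.557  0.1953 0.0461] 0.0001085666742692549
[0.5574 0.1956]
post [0.4673 0.1404] 0.10561617190042978 -148.5113775752632
mark [0.4378 0.2409] 0.1278380029867962 159.2404384611839
```

Call:
{"method": "arm_command", "body": {"rows": [[[0,0,0],0,1],[[0,0,0],0,1],[[0,0,0],0,1],[[0,0,0],0,1],[[0,0,0],0,1],[[0,0,0],0,1],[[0,0,0],0,1],[[0,0,0],0,1]], "squeeze": 20}}

```text
t: 3.88
tcp_pos: [0.4683, 0.1404, 0.0425]
tool_rot: [0.96, 0.28, 0.0, 0.0]
force: [-1.2, 0.1, 5.1]
finger_gap: 0.176
```

Grip is on the post: opening 0.176 is about 15 mm. I'll work out the arc increments.

```bash
python3 - <<'E'
import numpy as np
c=np.array([557,195.5]); a=np.radians(np.linspace(211.9,158.8,11)); p=c+104.8*np.c_[np.cos(a),np.sin(a)]
print(np.diff(p,axis=0).round(1), np.diff(a)[0], p[-1])
E
```

```text
[[-4.7  8.5]
 [-3.9  8.9]
 [-3.1  9.2]
 [-2.2  9.4]
 [-1.4  9.6]
 [-0.5  9.7]
 [ 0.4  9.7]
 [ 1.3  9.6]
 [ 2.2  9.5]
 [ 3.1  9.2]] -0.0926769832808989 [459.29246563 233.39825494]
```

Call:
{"method": "arm_command", "body": {"rows": [[[-4.7,8.5,0],-0.093,1],[[-3.9,8.9,0],-0.093,1],[[-3.1,9.2,0],-0.093,1],[[-2.2,9.4,0],-0.093,1],[[-1.4,9.6,0],-0.093,1],[[-0.5,9.7,0],-0.093,1],[[0.4,9.7,0],-0.093,1],[[1.3,9.6,0],-0.093,1],[[2.2,9.5,0],-0.093,1],[[3.1,9.2,0],-0.093,1],[[0,0,0],0,1],[[0,0,0],0,1]]}}

```text
t: 5.38
tcp_pos: [0.4597, 0.2341, 0.0425]
tool_rot: [0.984, -0.18, 0.0, -0.0]
force: [-0.9, 2.3, 6.4]
finger_gap: 0.179
```

```bash
python3 - <<'E'
from h import *
s=manip.sense(); print(s['t'],s['tcp_pos'].round(4),s['q'].round(3),s['force'])
d=s['tcp_pos'][:2]-[.557,.1955]; print(np.hypot(*d),np.degrees(np.arctan2(d[1],d[0])))
shot('wrist','w3.png'); shot('top','t3.png')
im,_=load('t3.png'); cv2.imwrite('pics/z5.png',cv2.resize(im[195:300,170:270],None,fx=5.5,fy=5.5,interpolation=cv2.INTER_CUBIC))
E
```

```text
5.375 [0.4597 0.2341 0.0425] [2.540e-01 7.140e-01 1.850e+00 1.000e-03 5.770e-01 2.186e+00] [-0.88198489  2.3463141   6.39394269]
0.10468116611376206 158.36823583133216
```

View pics/w3.png

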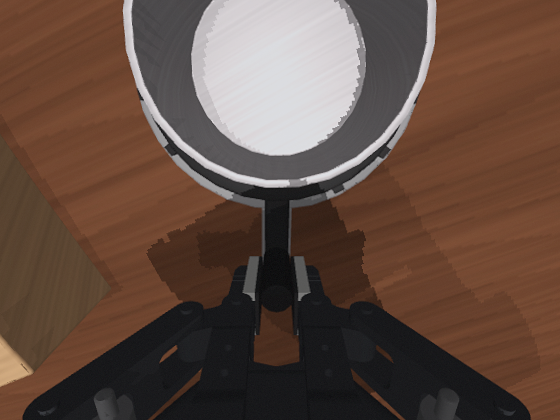

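View pics/z5.png

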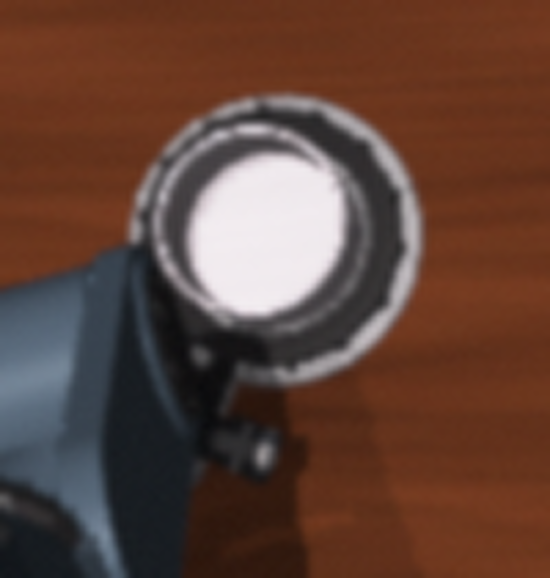

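The lever looks aligned but the fingers hide the mark. I'm releasing, rising and looking.

Call:
{"method": "arm_command", "body": {"rows": [[[0,0,0],0,-0.3],[[0,0,0],0,-0.3],[[0,0,0],0,-0.3],[[0,0,20],0,-0.3],[[0,0,45],0,-0.3],[[0,0,50],0,-0.3],[[0,-50,50],0.12,-0.3],[[0,-50,30],0.12,-0.3],[[20,-50,0],0.12,-0.3],[[20,-50,0],0.12,-0.3],[[0,0,0],0,-0.3]]}}

```text
t: 6.85
tcp_pos: [0.5013, 0.036, 0.2317]
tool_rot: [0.998, 0.056, 0.001, 0.001]
force: [-0.5, 0.2, -0.9]
finger_gap: 0.649
```

```bash
python3 - <<'E'
from h import *
s=manip.sense(); print(s['t'],s['tcp_pos'].round(4),s['q'].round(3),s['force'])
im,c=shot('wrist','w4.png'); shot('top','t4.png')
u,v=proj(c,[.45,.235,.03]).astype(int); print(u,v)
x0=max(0,u-80);y0=max(0,v-90)
cv2.imwrite('pics/z6b.png',cv2.resize(im[y0:y0+150,x0:x0+200],None,fx=4,fy=4,interpolation=cv2.INTER_CUBIC)); print(x0,y0)
im,_=load('t4.png'); cv2.imwrite('pics/z6.png',cv2.resize(im[195:300,170:270],None,fx=5.5,fy=5.5,interpolation=cv2.INTER_CUBIC))
E
```

```text
6.85 [0.5013 0.036  0.2317] [-1.510e-01  3.780e-01  1.748e+00 -1.000e-03  1.014e+00  1.309e+00] [-0.45535232  0.20719665 -0.88360866]
108 211
28 121
```

View pics/w4.png

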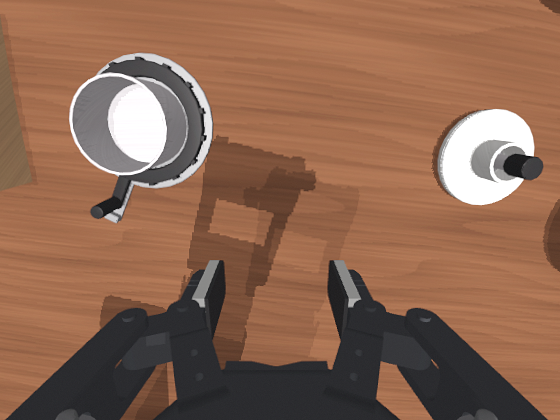

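View pics/z6b.png

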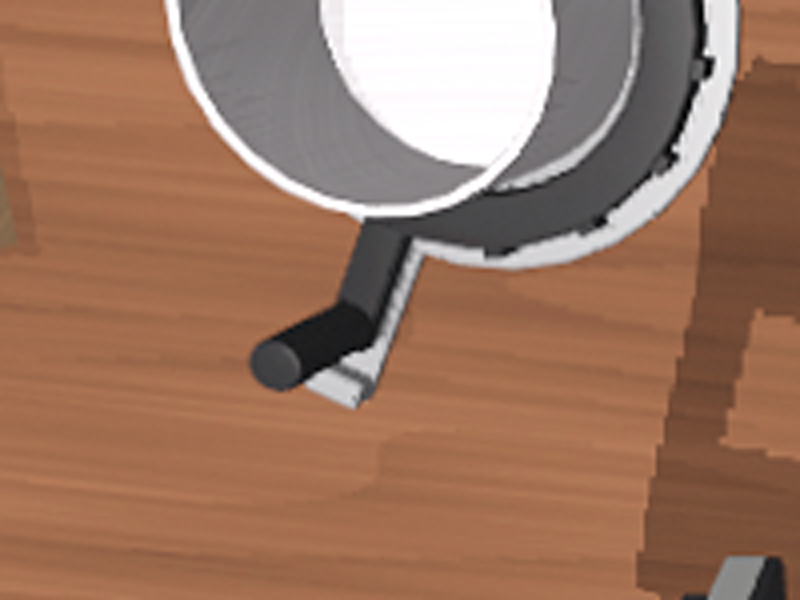

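View pics/z6.png

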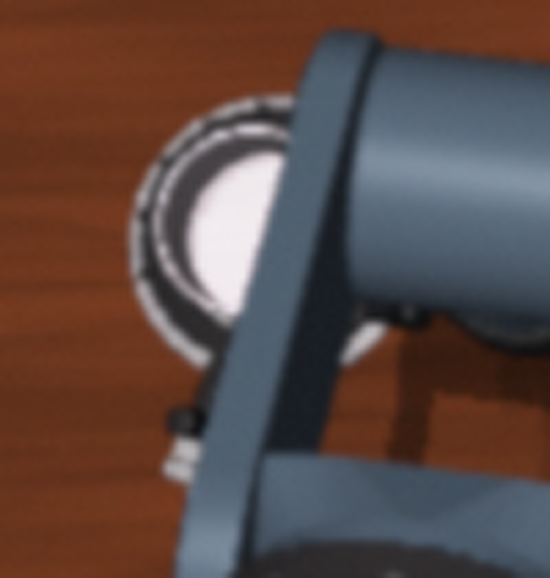

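```bash
cat >> h.py <<'E'
from scipy.optimize import least_squares
def circ(im,c,cen,z,r0,r1,rfix,thr=150,pol='max'):
    g=cv2.cvtColor(im,cv2.COLOR_BGR2GRAY).astype(np.float32); P=[]
    rs=np.arange(r0,r1,.0003)
    for a in np.radians(np.arange(0,360,3)):
        uv=np.array([proj(c,[cen[0]+r*np.cos(a),cen[1]+r*np.sin(a),z]) for r in rs])
        if uv.min()<2 or uv[:,0].max()>557 or uv[:,1].max()>417: continue
        v=cv2.remap(g,uv[None,:,0].astype(np.float32),uv[None,:,1].astype(np.float32),1)
        v=cv2.GaussianBlur(v,(9,1),0)[0]
        if pol=='edge': v=-np.gradient(v)
        k=v.argmax()
        if v[k]>thr and 3<k<len(rs)-4: P.append([cen[0]+rs[k]*np.cos(a),cen[1]+rs[k]*np.sin(a)])
    P=np.array(P)
    s=least_squares(lambda p:np.hypot(P[:,0]-p[0],P[:,1]-p[1])-rfix,cen,loss='soft_l1',f_scale=.001)
    return s.x,len(P),np.abs(s.fun).mean()
E
python3 - <<'E'
from h import *
im,c=load('w4.png')
can,n,e=circ(im,c,[.557,.1955],.075,.04,.053,.0465); print('can',can,n,e)
def A(n,u,v,z):
    p=onz(c,u,v,z)[:2]; d=p-can;print(n,p.round(4),np.hypot(*d).round(4),np.degrees(np.arctan2(d[1],d[0])).round(2))
A('post',97,212,.058); A('stub outer R',28+357/4,121+406/4,.012); A('stub inner R',28+372/4,121+381/4,.012)
A('stub outer R z0',28+357/4,121+408/4,.0)
# lid plate edge (outer lid skirt top z=.023, r .057)
lid,n,e=circ(im,c,[.565,-.2112],.023,.048,.066,.057,thr=2,pol='edge'); print('lid',lid,n,e)
g=im[90:220,420:560]; cv2.imwrite('pics/z7.png',cv2.resize(g,None,fx=5,fy=4.5,interpolation=cv2.INTER_CUBIC))
print(proj(c,[*lid,.088]))
E
```

```text
can [0.55678888 0.19554736] 106 0.001026324335210019
post [0.4594 0.2321] 0.104 159.42
stub outer R [0.4296 0.2344] 0.133 163.02
stub inner R [0.4388 0.2289] 0.1226 164.2
stub outer R z0 [0.4237 0.2409] 0.1406 161.18
lid [ 0.5642913  -0.21155663] 113 0.0009283054538740423
[531.72121569 168.08448363]
```

View pics/z7.png

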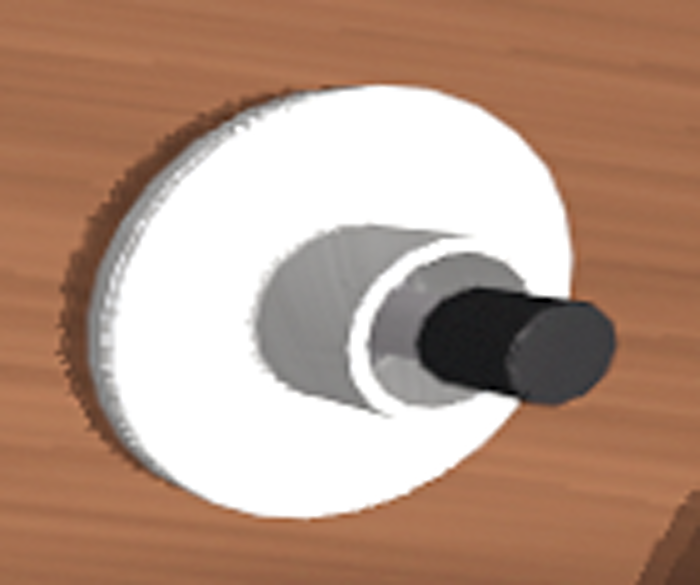

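The knob is at (532,168), matching a lid axis of (0.5643, -0.2116). Post and mark agree within about 0.5°. I'll take one clearer view of the mark before moving on.

Call:
{"method": "arm_command", "body": {"rows": [[[-34,46,0],0,-0.3],[[-34,46,0],0,-0.3],[[-34,46,0],0,-0.3],[[-34,46,0],0,-0.3],[[0,0,0],0,-0.3],[[0,0,0],0,-0.3]]}}

```text
t: 7.7
tcp_pos: [0.3629, 0.2242, 0.2315]
tool_rot: [0.998, 0.06, 0.0, 0.0]
force: [-0.2, 0.2, 0.4]
finger_gap: 0.65
```

```bash
python3 - <<'E'
from h import *
s=manip.sense(); print(s['t'],s['tcp_pos'].round(4))
im,c=shot('wrist','w5.png')
can,n,e=circ(im,c,[.557,.1955],.075,.04,.053,.0465); print('can',can,n,e)
u,v=proj(c,[.44,.238,.03]).astype(int)
x0=max(0,u-60);y0=max(0,v-60); print(x0,y0)
cv2.imwrite('pics/z8.png',cv2.resize(im[y0:y0+100,x0:x0+130],None,fx=6,fy=6,interpolation=cv2.INTER_CUBIC))
E
```

```text
7.7 [0.3629 0.2242 0.2315]
can [0.56048916 0.19329524] 38 0.0009563824936509757
211 57
```

View pics/z8.png

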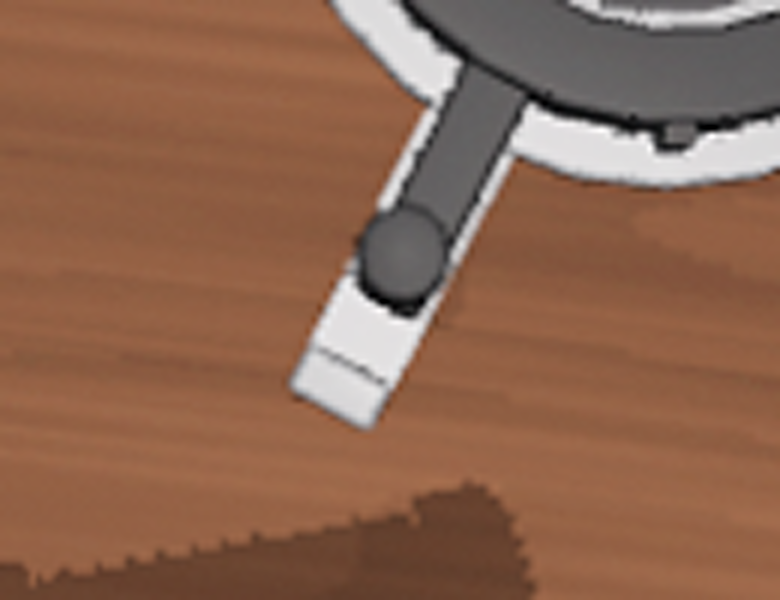

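The lever is centred on the tongue and points straight at the stub, so the collar is locked. Next are the lids.

Call:
{"method": "arm_command", "body": {"rows": [[[22,-48,0],0,-0.3],[[22,-48,0],0,-0.3],[[22,-48,0],0,-0.3],[[22,-48,0],0,-0.3],[[22,-48,0],0,-0.3],[[22,-48,0],0,-0.3],[[22,-48,0],0,-0.3],[[22,-48,0],0,-0.3],[[25,-52,-30],0,-0.3],[[0,0,-40],0,-0.3],[[0,0,-32],0,-0.3],[[0,0,0],0,-0.3]]}}

```text
t: 9.25
tcp_pos: [0.5613, -0.2113, 0.1277]
tool_rot: [0.998, 0.057, -0.003, -0.002]
force: [0.8, 0.3, 0.9]
finger_gap: 0.655
```

```bash
python3 - <<'E'
from h import *
s=manip.sense(); print(s['t'],s['tcp_pos'].round(4),s['qd'].round(3))
im,c=shot('wrist','w6.png')
print(proj(c,[.5643,-.2116,.088]))
try:print(circ(im,c,[.5643,-.2116],.023,.048,.066,.057,thr=2,pol='edge'))
except Exception as e: print(e)
E
```

```text
9.25 [ 0.5613 -0.2113  0.1277] [ 0.017 -0.056 -0.044 -0.     0.012  0.001]
[276.46678318 242.51702457]
(array([ 0.56476434, -0.21217029]), 120, np.float64(0.0002368402173344086))
```

View pics/w6.png

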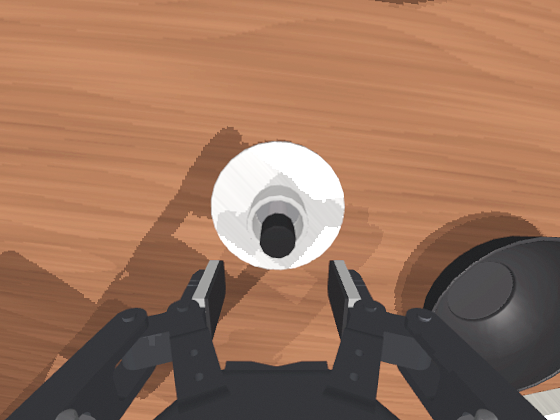

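The knob at (276,242) is centred between the jaws, and the lid axis is (0.5648, -0.2122). I'm descending and gripping.

Call:
{"method": "arm_command", "body": {"rows": [[[3,-1,-20],0,-0.3],[[0,0,-20],0,-0.3],[[0,0,-14],0,-0.3],[[0,0,0],0,-0.3],[[0,0,0],0,-0.3]]}}

```text
t: 9.93
tcp_pos: [0.5671, -0.2117, 0.0772]
tool_rot: [0.998, 0.058, 0.001, 0.0]
force: [-1.3, -0.2, 0.7]
finger_gap: 0.649
```

```bash
python3 - <<'E'
from h import *
s=manip.sense(); print(s['t'],s['tcp_pos'].round(4),s['force'].round(1))
E
```

```text
9.925 [ 0.5671 -0.2117  0.0772] [-1.3 -0.2  0.7]
```

Call:
{"method": "arm_command", "body": {"rows": [[[-2,0,-5],0,-0.3],[[0,0,0],0,-0.3],[[0,0,0],0,1],[[0,0,0],0,1],[[0,0,0],0,1],[[0,0,0],0,1],[[0,0,0],0,1],[[0,0,0],0,1]], "squeeze": 50}}

```text
t: 10.92
tcp_pos: [0.5648, -0.2115, 0.072]
tool_rot: [0.998, 0.058, 0.0, 0.0]
force: [0.1, 0.3, 5.3]
finger_gap: 0.265
```

```bash
python3 - <<'E'
from h import *
s=manip.sense(); print(s['t'],s['tcp_pos'].round(4),s['force'].round(1),s['finger_gap'])
im,c=shot('wrist','w7.png')
print(circ(im,c,[.5643,-.2116],.023,.048,.066,.057,thr=2,pol='edge'))
E
```

```text
10.925 [ 0.5648 -0.2115  0.072 ] [0.1 0.3 5.3] 0.26500586814251803
(array([ 0.56522716, -0.21206487]), 102, np.float64(0.0008847125257792618))
```

View pics/w7.png

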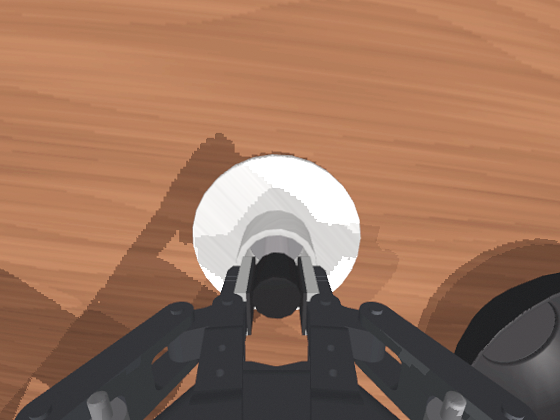

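Both pads are on the knob (0.265 is about 22.5 mm), with the lid axis within 1 mm of the TCP. Lifting.

Call:
{"method": "arm_command", "body": {"rows": [[[0,0,10],0,1],[[0,0,25],0,1],[[0,0,35],0,1],[[0,0,35],0,1],[[0,0,20],0,1],[[0,15,5],0,1],[[0,30,0],0,1],[[-2,40,0],0,1],[[-2,40,0],0,1],[[-2,40,0],0,1],[[-2,40,0],0,1],[[0,40,0],0,1]]}}

```text
t: 12.48
tcp_pos: [0.5545, 0.0359, 0.2002]
tool_rot: [0.998, 0.059, -0.002, -0.001]
force: [-0.2, 0.1, -2.6]
finger_gap: 0.265
```

Call:
{"method": "arm_command", "body": {"rows": [[[0,40,0],0,1],[[0,40,0],0,1],[[0,40,0],0,1],[[0,25,0],0,1],[[0,12,0],0,1],[[0,5,0],0,1],[[0,0,0],0,1],[[0,0,0],0,1]]}}

```text
t: 13.48
tcp_pos: [0.5566, 0.1946, 0.2016]
tool_rot: [0.998, 0.058, -0.0, 0.0]
force: [1.0, 0.9, -3.6]
finger_gap: 0.263
```

```bash
python3 - <<'E'
from h import *
s=manip.sense(); print(s['t'],s['tcp_pos'].round(4),s['force'].round(1),s['finger_gap'],s['tool_rot'].round(4))
shot('wrist','w8.png'); shot('side','s8.png')
im,_=load('s8.png'); cv2.imwrite('pics/z9.png',cv2.resize(im[120:300,200:380],None,fx=3.3,fy=3.3,interpolation=cv2.INTER_CUBIC))
E
```

```text
13.475 [0.5566 0.1946 0.2016] [ 1.   0.9 -3.6] 0.26275305439058444 [ 9.983e-01  5.780e-02 -2.000e-04  2.000e-04]
```

View pics/w8.png

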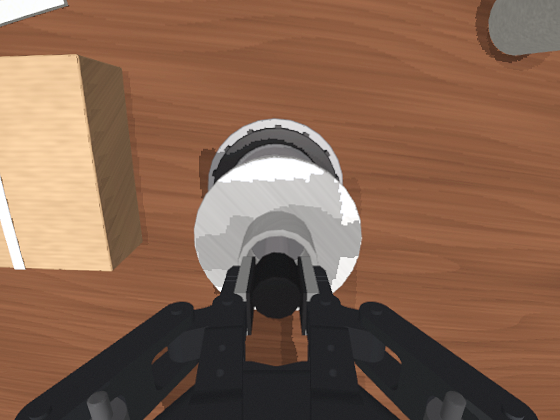

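View pics/z9.png

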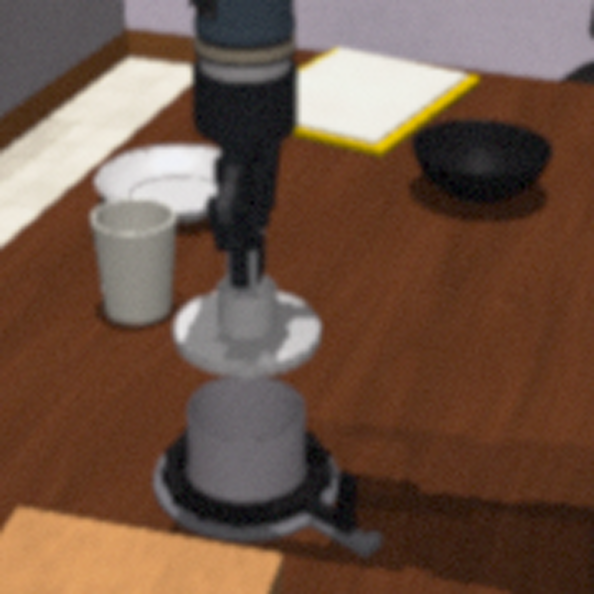

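Both lids are carried level over the canister, and the collar lever is still at the mark. Lowering.

Call:
{"method": "arm_command", "body": {"rows": [[[0,1,-25],0,1],[[0,0,-18],0,1],[[0,0,-6],0,1],[[0,0,-4],0,1],[[0,0,-4],0,1],[[0,0,-3],0,1],[[0,0,0],0,1],[[0,0,0],0,1]]}}

```text
t: 14.58
tcp_pos: [0.5567, 0.1966, 0.1419]
tool_rot: [0.998, 0.058, 0.0, -0.0]
force: [0.5, 0.2, -3.6]
finger_gap: 0.263
```

```bash
python3 - <<'E'
from h import *
s=manip.sense(); print(s['t'],s['tcp_pos'].round(4),s['force'].round(1),s['finger_gap'],s['tool_rot'].round(4),s['ft_torque'])
E
```

```text
14.575 [0.5567 0.1966 0.1419] [ 0.5  0.2 -3.6] 0.26287165314221506 [ 9.983e-01  5.840e-02  2.000e-04 -0.000e+00] [ 0.02517005 -0.03646785  0.03041836]
```

The plug has entered with no contact force. Going slowly to the seat.

Call:
{"method": "arm_command", "body": {"rows": [[[0,-0.5,-3],0,1],[[0,0,-2],0,1],[[0,0,-2],0,1],[[0,0,-1],0,1],[[0,0,0],0,1],[[0,0,0],0,1]]}}

```text
t: 15.32
tcp_pos: [0.5566, 0.196, 0.1337]
tool_rot: [0.998, 0.058, 0.0, -0.0]
force: [0.1, 0.3, -3.6]
finger_gap: 0.269
```

Call:
{"method": "arm_command", "body": {"rows": [[[0,0,-1],0,1],[[0,0,0],0,1],[[0,0,0],0,1]]}}

```text
t: 15.7
tcp_pos: [0.5567, 0.1961, 0.133]
tool_rot: [0.998, 0.058, 0.0, -0.0]
force: [-1.0, -0.6, 0.9]
finger_gap: 0.261
```

Call:
{"method": "arm_command", "body": {"rows": [[[0,0,-1],0,1],[[0,0,0],0,1],[[0,0,0],0,1]]}}

```text
t: 16.08
tcp_pos: [0.5568, 0.1961, 0.133]
tool_rot: [0.998, 0.058, 0.001, -0.0]
force: [-2.2, -0.8, 7.0]
finger_gap: 0.267
```

```bash
python3 - <<'E'
from h import *
s=manip.sense(); print(s['t'],s['tcp_pos'].round(4),s['force'].round(1),s['finger_gap'])
shot('side','s9.png')
im,_=load('s9.png'); cv2.imwrite('pics/z10.png',cv2.resize(im[160:300,210:350],None,fx=4.2,fy=4.2,interpolation=cv2.INTER_CUBIC))
E
```

```text
16.075 [0.5568 0.1961 0.133 ] [-2.2 -0.8  7. ] 0.26722702161002837
```

View pics/z10.png

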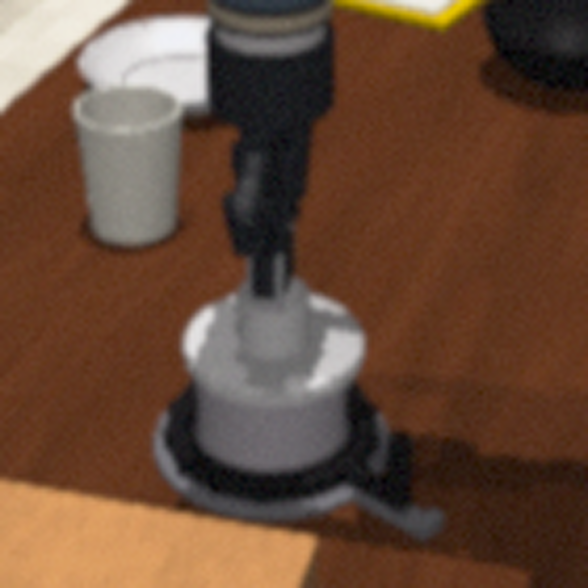

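The seat is reached: z stopped at 0.133 as predicted and the contact force is rising. I'm opening and checking the centring.

Call:
{"method": "arm_command", "body": {"rows": [[[0,0,0],0,-0.6],[[0,0,0],0,-0.6],[[0,0,0],0,-0.6],[[0,0,0],0,-0.6],[[0,0,0],0,-0.6]]}}

```text
t: 16.75
tcp_pos: [0.5565, 0.196, 0.1315]
tool_rot: [0.998, 0.058, -0.0, 0.0]
force: [-0.9, 1.1, 0.3]
finger_gap: 0.803
```

```bash
python3 - <<'E'
from h import *
s=manip.sense(); print(s['t'],s['tcp_pos'].round(4),s['force'].round(1),s['finger_gap'])
im,c=shot('wrist','w9.png')
try: print(circ(im,c,[.557,.1955],.084,.048,.066,.057,thr=2,pol='edge'))
except Exception as e: print(e)
E
```

```text
16.75 [0.5565 0.196  0.1315] [-0.9  1.1  0.3] 0.8028646796074689
(array([0.55582337, 0.19428757]), 110, np.float64(0.0011130371165872974))
```

View pics/w9.png

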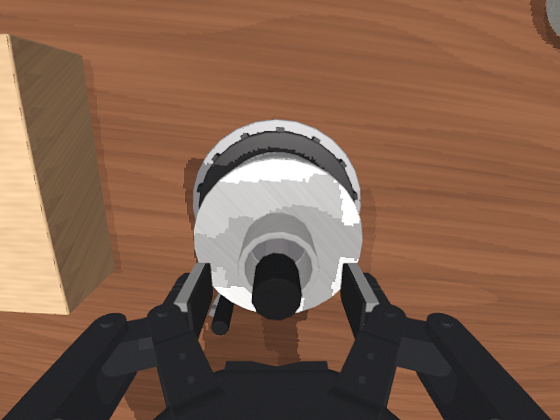

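The lid is level and centred, and the knob is free. Lowering the open jaws around the neck.

Call:
{"method": "arm_command", "body": {"rows": [[[-0.5,-1,-12],0,-0.6],[[0,0,-12],0,-0.6],[[0,0,-7],0,-0.6],[[0,0,-2],0,-0.6],[[0,0,0],0,-0.6],[[0,0,0],0,-0.6]]}}

```text
t: 17.55
tcp_pos: [0.5563, 0.1951, 0.099]
tool_rot: [0.998, 0.058, 0.0, -0.0]
force: [-0.2, -0.2, -0.2]
finger_gap: 0.801
```

```bash
python3 - <<'E'
from h import *
s=manip.sense(); print(s['t'],s['tcp_pos'].round(4),s['force'].round(1),s['finger_gap'])
im,c=shot('wrist','w10.png')
E
```

```text
17.55 [0.5563 0.1951 0.099 ] [-0.2 -0.2 -0.2] 0.8011532140538669
```

View pics/w10.png

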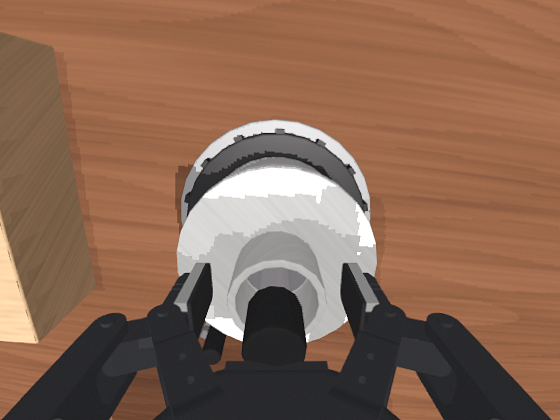

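The neck is between the pads and the tool is touching nothing. Closing gently.

Call:
{"method": "arm_command", "body": {"rows": [[[0,0,0],0,1],[[0,0,0],0,1],[[0,0,0],0,1],[[0,0,0],0,1],[[0,0,0],0,1],[[0,0,0],0,1]], "squeeze": 40}}

```text
t: 18.35
tcp_pos: [0.5563, 0.195, 0.0993]
tool_rot: [0.998, 0.058, 0.0, 0.0]
force: [-0.8, -0.4, 6.3]
finger_gap: 0.522
```

```bash
python3 - <<'E'
from h import *
s=manip.sense(); print(s['t'],s['tcp_pos'].round(4),s['force'].round(1),s['finger_gap'],s['ft_torque'].round(3))
im,c=shot('wrist','w11.png')
E
```

```text
18.35 [0.5563 0.195  0.0993] [-0.8 -0.4  6.3] 0.521947816715076 [-0.196  0.116 -0.017]
```

View pics/w11.png

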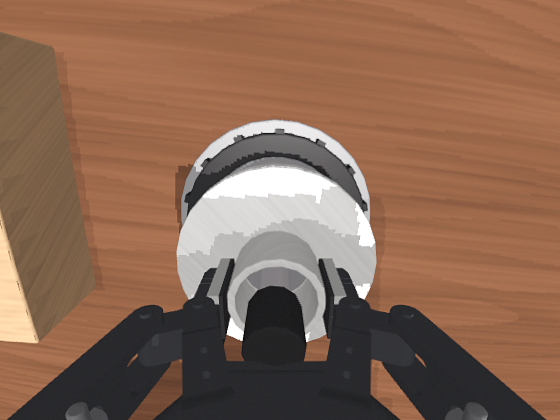

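Neck gripped (0.522 is about 44 mm). Lifting straight up.

Call:
{"method": "arm_command", "body": {"rows": [[[0,0,3],0,1],[[0,0,6],0,1],[[0,0,10],0,1],[[0,0,13],0,1],[[0,0,15],0,1],[[0,0,18],0,1],[[0,0,20],0,1],[[0,0,20],0,1],[[0,0,20],0,1],[[0,0,15],0,1],[[0,0,8],0,1],[[0,0,3],0,1]]}}

```text
t: 19.9
tcp_pos: [0.556, 0.195, 0.2501]
tool_rot: [0.998, 0.058, 0.0, -0.0]
force: [0.5, 0.9, -0.6]
finger_gap: 0.519
```

Call:
{"method": "arm_command", "body": {"rows": [[[0,0,0],0,1],[[0,0,0],0,1],[[0,0,0],0,1],[[0,0,0],0,1]]}}

```text
t: 20.4
tcp_pos: [0.5559, 0.195, 0.2493]
tool_rot: [0.998, 0.058, -0.0, 0.0]
force: [0.1, -0.2, -1.3]
finger_gap: 0.52
```

```bash
python3 - <<'E'
from h import *
s=manip.sense(); print(s['t'],s['tcp_pos'].round(4),s['force'].round(1),s['finger_gap'],s['tool_rot'].round(4))
shot('wrist','w12.png'); shot('side','s12.png'); shot('top','t12.png')
im,_=load('s12.png'); cv2.imwrite('pics/z12.png',cv2.resize(im[120:300,200:380],None,fx=3.3,fy=3.3,interpolation=cv2.INTER_CUBIC))
im,_=load('t12.png'); cv2.imwrite('pics/z13.png',cv2.resize(im[195:300,170:270],None,fx=5.5,fy=5.5,interpolation=cv2.INTER_CUBIC))
E
```

```text
20.4 [0.5559 0.195  0.2493] [ 0.1 -0.2 -1.3] 0.520178891012287 [ 9.983e-01  5.830e-02 -3.000e-04  0.000e+00]
```

View pics/w12.png

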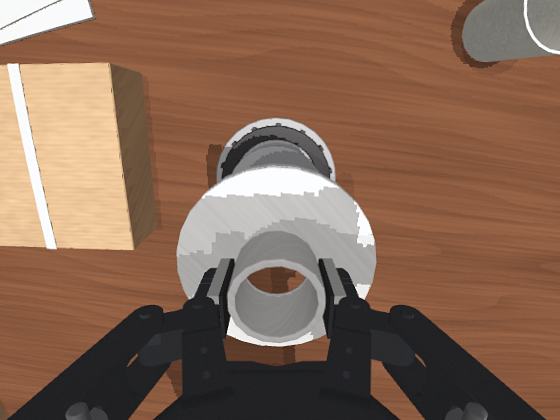

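View pics/z12.png

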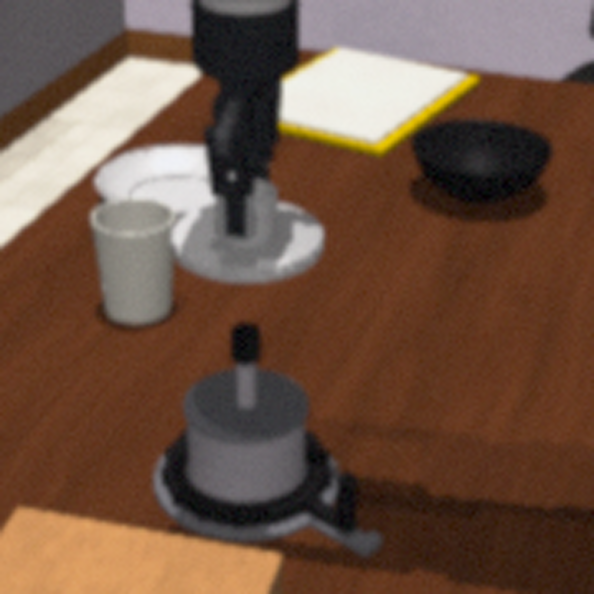

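View pics/z13.png

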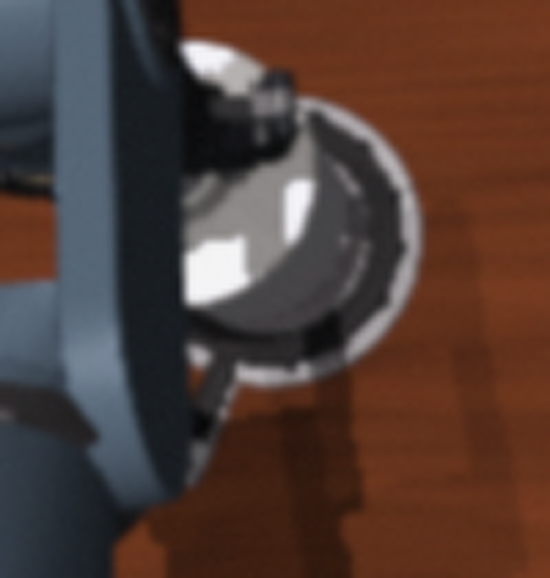

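View pics/t12.png

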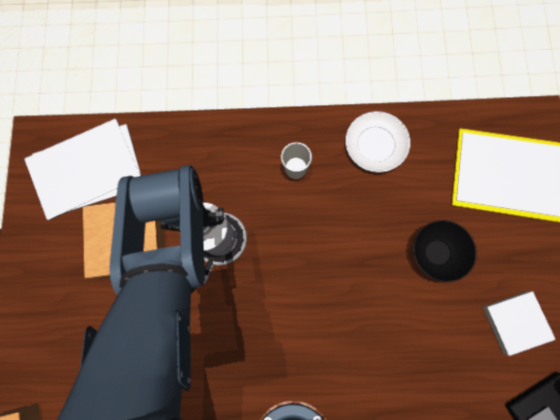

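The outer lid is level in the jaws with its bottom about 70 mm above the knob. The inner lid sits in the canister and the lever is at the mark. I'll check the knob height numerically.

```bash
python3 - <<'E'
from h import *
im,c=load('s12.png')
print('pred knob top',proj(c,[.557,.1955,.149]),'bottom',proj(c,[.557,.1955,.122]))
g=im.max(2)[210:240,262:288]
ys,xs=np.where(g<45); print('dark knob', xs.min()+262,xs.max()+262,ys.min()+210,ys.max()+210,xs.mean()+262)
print('flange L/R pred', proj(c,[.557+.051,.1955,.08]),proj(c,[.557-.051,.1955,.08]))
cv2.imwrite('pics/z14.png',cv2.resize(im[210:295,240:325],None,fx=7,fy=7,interpolation=cv2.INTER_CUBIC))
a,_=load('side0.png')
for n,(x0,y0,x1,y1) in dict(cup=(222,175,258,222),bowl=(320,150,372,186)).items(): print(n,np.abs(a[y0:y1,x0:x1].astype(int)-im[y0:y1,x0:x1]).mean())
s=manip.sense(); print(s['tcp_pos'],s['qd'].round(3))
E
```

```text
pred knob top [274.59725043 219.64699905] bottom [274.67192083 228.46562913]
dark knob 271 278 218 229 274.0779220779221
flange L/R pred [257.18795027 238.01383143] [292.90515701 245.55648181]
cup 7.51457840819543
bowl 3.6266025641025643
[0.55601979 0.19501264 0.24956743] [ 0.001 -0.001 -0.001 -0.     0.001  0.001]
```

View pics/z14.png

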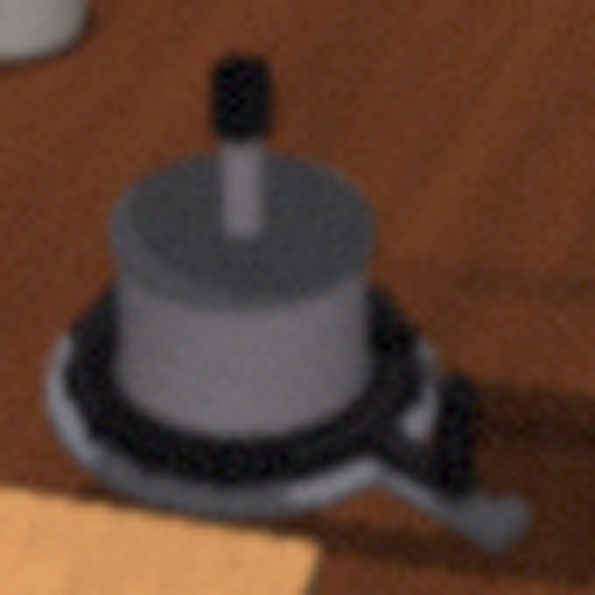

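The inner lid is flush and upright with its knob at the predicted height, the lever points at the mark, and the arm is still. Handing in.

```bash
python3 -c "
from station import manip
print(manip.sign_off()); s=manip.sense(); print(s['t'],s['tcp_pos'],s['finger_gap'])"
```

```text
the job is handed in; nothing more can be done
None
the job is handed in; nothing more can be done
```

The job is handed in at about 20.5 s of the 67 s allowed. No verdict is reported.

**What I did:**
- **Collar:** I turned it clockwise by its post until the lever reached the mark.
- **Pair of lids:** I carried both lids by the knob and lowered the inner lid home. The arm stopped at z = 0.133 m as predicted, with about 7 N of contact force.
- **Outer lid:** I lifted it alone by the neck, about 150 mm. Its lower edge is about 70 mm above the knob and it is held level and still.

**Last checks:**
- **Collar:** After release, the lever was centred on the tongue in the wrist view. In the final side view it still points at the stub. My angle readings for lever and mark scattered by about 1°.
- **Inner lid:** It is upright and flush. Its knob is within about 1 to 2 pixels of where a seated lid would put it.
- **Bystanders:** The cup and bowl look unmoved in the final pictures. The carton was only judged by eye, because the arm hides part of it from above.
- **Failed fit:** One check disagreed. A rim fit from a partly cut-off view put the canister about 4 mm away from the other fits, so I did not use it.

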